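# Load the slide holder under the stage clip

## Task

Load the microscope slide holder that lies in the channel of the black stage: with one fingertip hold the spring clip's long steel bar down so that its roller lifts, and while it is held down push the holder along the channel with the other fingertip, under the roller, until it is fully home against the end stop. Then let the bar up so that the roller closes on the holder. Touch and push only: grip and lift nothing, and leave everything else on the bench where it is.

Things in the scene. Friction and masses are not known exactly. Their poses are not given: they have to be found in the camera images.
- stage: Black loading stage, fixed. Origin at bench level under the channel's centre; x = direction the holder is pushed, y towards the clip, z up. Deck 30 mm above the bench, x -96 to 88, y -50 to 50 mm. Channel along x, 75 mm wide about y 0, between rails 8 mm high, 4 mm thick; open at -x, end stop at +x. Three lugs at y 42 to 50 mm (x -75, 30, 62) rise 26 mm above the deck.
- end_stop (a point): Middle of the end stop's face at deck height: stage x 70 mm, y 0, z 30 mm. The stop is 14 mm high.
- holder: Slide holder lying in the channel: aluminium plate 90 (x) by 70 (y) by 14 mm thick, a glass slide in its top, 0.1 to 0.2 kg. Origin at the centre of its underside, axes as the stage's. Its rear end, to be pushed, lies 45 mm towards -x. Starts with its origin at stage x -30 to -12 mm, short of the roller; fully home at stage x 25 mm.
- clip (a joint): Spring clip: steel rocker on a shaft along stage x at stage y 46, z 52 mm. Value in rad: 0 closed, grows as the outer bar is pressed down, stop at 0.45. Above about 0.23 the roller clears the holder; below, its blunt end blocks it. With the roller resting on the holder it reads about 0.16. The bar takes 2 to 3 N to start, 5 to 6 N at 0.4, and springs back when released.
- press_bar (a point): Middle of the bar's top face: steel plate 100 mm along stage x (-105 to -5) and 46 mm wide, on the stage's +y side. Closed it slopes up outward 0.4 rad, middle at stage y 88, z 50 mm. At 0.4 it lies level at z 34 mm, y 61 to 107 mm. A fingertip on it at y 80, 33 to 38 mm above the bench, keeps the clip open; another tip at y 0 at that height meets the holder's rear end.
- roller (a point): Underside of the clip's steel roller, 10 mm in diameter and 16 mm long along stage x (x 38 to 54), at stage y 14 mm. Closed on the empty channel its underside is 9 mm above the deck.
- spare_holder: A second slide holder of the same make, 90 by 70 by 14 mm, lying on the bench beside the stage. Leave alone. Origin at the centre of its underside.
- oil_bottle: Amber immersion-oil bottle, 32 mm diameter, 65 mm high. Leave alone. Origin at the centre of its underside.
- sample_jar: Clear jar with a white cap, 44 mm diameter, 55 mm high. Leave alone. Origin at the centre of its underside.
- objective: Steel microscope objective standing upright, 30 mm diameter, 46 mm high. Leave alone. Origin at the centre of its underside.
- slide_box: Grey slide box, 85 by 40 by 32 mm high. Leave alone. Origin at the centre of its underside.
- beaker: White cup, 56 mm diameter, 70 mm high. Leave alone. Origin at the centre of its underside.
- tweezers: Closed steel tweezers lying flat, 110 mm long, 10 mm wide, 6 mm high. Leave alone. Origin at the centre of its underside.
Not all that is in view belongs to the job. What is shaped like the holder but purple is not meant.

How it is judged:
By the outcome, as a careful person would: the job done as asked, in the order asked, and still so for the second after the job is handed in, with the robot touching nothing.
It also fails if it takes over 48 s, if anything falls off the work surface, if the arm or the gripper's body presses on something with over 40 N, if the wrist force passes 120 N, or if a joint passes its speed limit or range.

## Robot

A 6-joint arm with a two-finger parallel gripper is mounted at the origin on the work surface. World frame = base frame: x ahead of the robot, y to its left, z up, the work surface at z = 0. Lengths are in m, angles in rad, forces in N, time in s.
With the tool pointing down it reaches from about 0.325 to 0.775 m from the base axis. Payload 5.5 kg.
Tool frame: the origin (TCP) lies on the centre line of the jaws, within the pads' length; the fingertips stand 14 mm ahead of it and the grasp point (between the pads) lies 5 mm behind it; z points along the fingers, y is the direction in which the jaws open and shut (so a half turn about z gives the same grasp; the last joint's range is limited). The gripper opens to 85 mm and grips with 20 to 120 N. Pads are 22 mm wide; open, the fingers measure 114 mm over their backs; the gripper's body (76 mm by 85 mm) begins 54 mm behind the grasp point. The pads swing forward as they close: fully open they stand 13 mm farther back than shut.
Start: joints at [1.217, 0.091, 1.231, -0, 1.82, -0.057], TCP at [0.175, 0.574, 0.211] pointing down, gripper open.
Joint ranges: [-2.87, 2.87], [-0.86, 2.18], [0.17, 2.46], [-1.51, 4.65], [0.06, 2.69], [-2.65, 2.65]. Speed limits (rad/s): [2.57, 2.57, 3.01, 3.14, 3.14, 3.14].

## Interface

Orientations are given as a rotation vector (axis times angle).
In Python, from bench import env, capture, camera_info, outline_of gives the robot as it stands. The module is installed in compiled form; this text tells all that it offers.
- The arm moves only by the tool send_rows, never from a script. Its argument "commands" is a list of rows, each an object with "rotation": the turn, a rotation vector about the tool's x, y, z each as a share of pi rad, from -1 to 1, a list of three; "offset": the shift along the tool's x, y, z each as a share of 0.2 m, from -1 to 1, a list of three; "fingers": the closure in counts, from 0 (fully open) to 255 (shut). A call has 1 to 5 rows; each row is the pose to reach, as a shift and turn from the pose commanded when the call began, along the tool's axes at that moment, turning the shorter way round; what a row does not reach only later rows make up. A row lasts 1/10 s, in which the tool goes at most 50 mm and 8.59 degrees, less where a joint would pass 70% of its speed; a pose out of reach is approached as far as the arm can. A call with a number of a shift or a turn outside -1 to 1 is refused whole. A call with a gripper value outside its range is refused whole. The fingers move at their own pace and stop on an object; "force" is the grip in N (left out, the last holds). Time passes only in rows, so rows that repeat a pose let the fingers close. It gives the time, the measured TCP pose, the force and the opening at its end, in the units of the state.
- env.get_state(): the state, without advancing time (a new reading comes with each control period).
- capture(name): name is "side" or "top"; returns (picture, depth): 384x512x3 uint8, red, green, blue; 384x512 float32, m along the optical axis (not along the pixel's ray), 0 where there is no reading.
- camera_info(name): a dict with "fx", "fy", "cx", "cy" (pixels), "R" (3x3) and "t" (3): a world point X has camera coordinates R X + t. Camera axes: x right, y down, z forward; pixel columns grow to the right and rows downward; lengths in m; the calibration is good to about 2 mm. A picture is of the moment at which its call begins. camera_info takes no time and is no camera call.
- env.finish_job(): hands the job in, once; it reports no verdict.
Trained networks look in the newest picture that a camera, given by its name, has taken for a name from the list of things; names that differ only in an ending like _2 or _b are one class to them, and where a whole thing is asked for, a point or a joint stands for the part that bears it (a point fixed in the world has none). Each returns a list of dicts, best first, with "p" (0 to 1); they miss things now and then, are a little off and sometimes report something else, mostly with a low value. They report only what shows in the picture. A call takes as long as a camera call. They do not tell look-alikes from the thing itself.
- outline_of(target, camera): "region" (384x512 bool, what is visible of it) and "bbox" ([left, top, right, bottom] in pixels, round what is visible of it).
The state is a dict: "time": time; "qpos": joint angles; "joint_velocities": joint speeds; "effort": joint torques, N m; "tcp_pos": TCP position; "tool_rot": TCP orientation; "force": force on the tool from outside, world axes, zero at the start; "ft_torque": the same for the moment, N m; "opening": finger opening in m.
Only numpy, scipy, OpenCV 4.12 (cv2) and the standard library are available. Lean on these libraries where they do the work, as an engineer would, in place of code of your own. Each camera call takes 0.05 s, during which the arm holds its last target. There are 200 camera calls.

## Working session

There is one attempt and no reset: what is moved stays moved. The work goes in short steps, Python scripts to look and compute and a tool call to move; the robot and the scene stay as the last step left them, time stands still between calls to the robot, and variables do not carry over. Pictures are saved under pics/ and viewed, about 8 in all and at most 12, crops included, and the job is handed in when it is done.

Besides the shell and the picture viewer there is one more tool, called after ">>>" as a command line: name --argument value ..., lists and objects as JSON in quotes. send_rows: Moves the arm, as the interface text tells. Its arguments: {"type":"object","properties":{"commands":{"type":"array","items":{"type":"object","properties":{"rotation":{"type":"array","items":{"type":"number","minimum":-1,"maximum":1}},"offset":{"type":"array","items":{"type":"number","minimum":-1,"maximum":1}},"fingers":{"type":"number"}}}},"force":{"type":"number"}},"required":["commands"]}

```bash
mkdir -p pics
cat > h.py <<'E'
import numpy as np, cv2
from bench import env, capture, camera_info, outline_of
from scipy.spatial.transform import Rotation as R
def cloud(d,c):
    i=camera_info(c); v,u=np.mgrid[:384,:512]
    P=np.stack([(u-i['cx'])/i['fx']*d,(v-i['cy'])/i['fy']*d,d],-1)
    W=(P-np.array(i['t']))@np.array(i['R']); W[d==0]=np.nan
    return W
def proj(X,c):
    i=camera_info(c); p=np.atleast_2d(X)@np.array(i['R']).T+np.array(i['t'])
    return np.c_[p[:,0]/p[:,2]*i['fx']+i['cx'],p[:,1]/p[:,2]*i['fy']+i['cy']]
E
python3 - <<'E'
from h import *
ims=[]
for c in ('top','side'):
    im,d=capture(c); np.savez(f'{c}0.npz',im=im,d=d); ims.append(im)
    W=cloud(d,c)
    for n in ('stage','holder','press_bar','roller'):
        for o in outline_of(n,c)[:3]:
            print(c,n,round(o['p'],2),o['bbox'],np.nanmedian(W[o['region']],0).round(3))
cv2.imwrite('pics/a.png',cv2.resize(ims[0][:,:,::-1],(800,600)))
cv2.imwrite('pics/b.png',cv2.resize(ims[1][:,:,::-1],(800,600)))
s=env.get_state();print(s['tcp_pos'],s['tool_rot'],s['force'],s['time'],s['opening'])
E
```

```text
top stage 0.79 [227.8, 156.2, 298.6, 251.0] [ 0.493 -0.006  0.04 ]
top stage 0.44 [225.8, 178.6, 267.7, 248.1] [0.467 0.016 0.048]
top holder 0.92 [267.4, 262.2, 300.8, 307.5] [ 0.333 -0.07   0.012]
top holder 0.9 [228.2, 84.3, 270.3, 123.7] [0.777 0.003 0.012]
top holder 0.72 [357.4, 209.2, 403.6, 248.2] [ 0.451 -0.301  0.012]
top press_bar 0.6 [224.4, 175.9, 266.4, 251.1] [0.467 0.016 0.048]
top press_bar 0.52 [179.2, 207.4, 206.1, 232.4] [0.486 0.14  0.021]
top roller 0.63 [227.7, 176.5, 267.9, 248.9] [0.467 0.016 0.048]
side stage 0.82 [233.1, 176.7, 332.1, 215.0] [0.523 0.008 0.043]
side holder 0.91 [311.3, 271.6, 379.4, 322.9] [0.361 0.19  0.014]
side holder 0.84 [347.9, 193.5, 398.3, 231.6] [ 0.333 -0.059  0.014]
side holder 0.76 [256.7, 176.6, 304.5, 198.7] [ 0.524 -0.039  0.044]
side press_bar 0.73 [246.2, 185.5, 335.8, 214.6] [0.471 0.011 0.049]
side roller 0.6 [244.3, 186.8, 334.7, 216.9] [0.473 0.011 0.05 ]
side roller 0.15 [259.7, 179.0, 303.6, 201.9] [ 0.528 -0.039  0.044]
[0.17546284 0.57376727 0.21094102] [-4.64474075e-01 -3.10705076e+00  1.18353109e-04] [ 0.02280772 -0.5322858  -0.10601287] 0.5 0.08531721144097804
```

View pics/a.png

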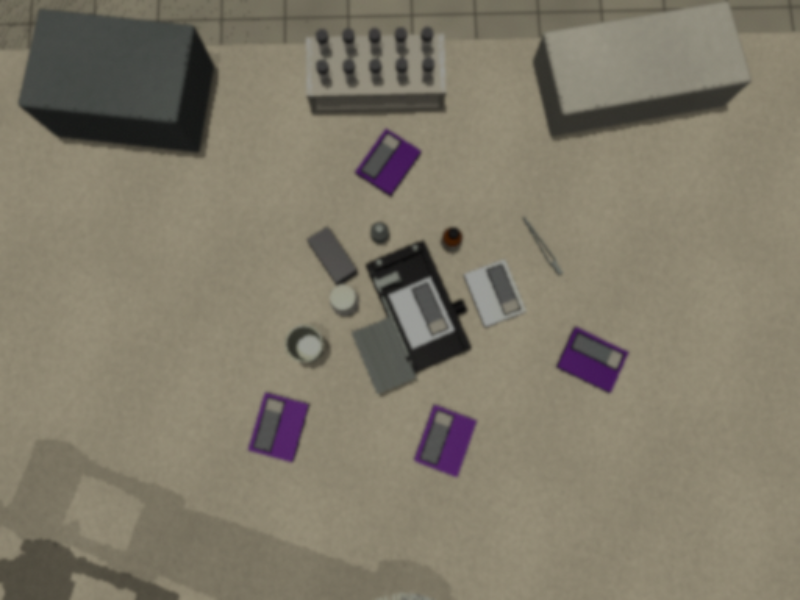

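View pics/b.png

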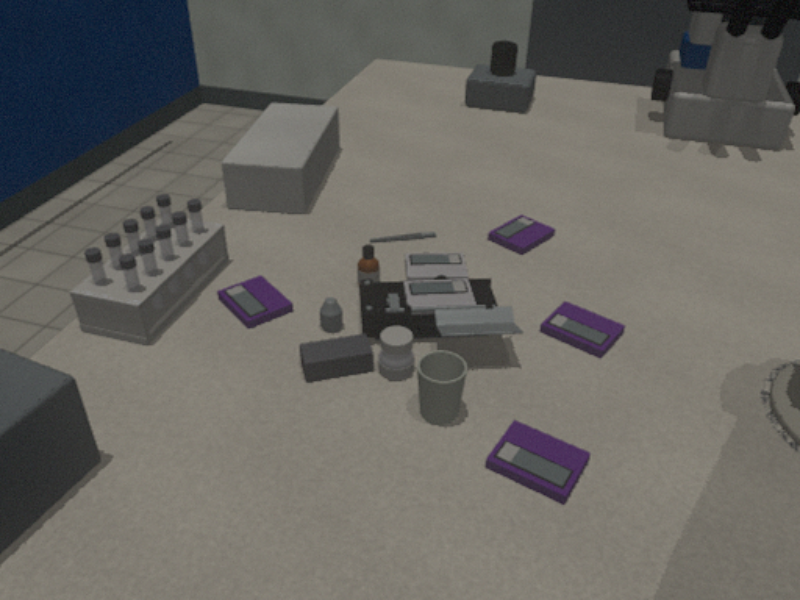

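The wanted holder is the silver one in the stage channel at (420,312) in the top view. Look-alikes are the silver spare at (495,293) beside the stage and four purple ones at (388,162), (592,358), (445,440) and (279,426). The end stop is at (395,253), and the bar is at (385,355) on the left (+y) side. Next I'll fit the stage pose.

```bash
cat > fit.py <<'E'
from h import *
from scipy.optimize import minimize
def faces(hx,th):
    # list of (polygon in stage frame mm, grey) painted in order
    r=lambda x0,x1,y0,y1,z:np.array([[x0,y0,z],[x1,y0,z],[x1,y1,z],[x0,y1,z]],float)
    c=0.4-th; cy,cz=46,52
    L=[(r(-96,88,-50,50,30),30),(r(hx-45,hx+45,-35,35,44),200)]
    return L
if __name__=='__main__':
    for c in ('top','side'):
        f=np.load(f'{c}0.npz'); W=cloud(f['d'],c); im=f['im'].astype(int)
        x,y,z=np.moveaxis(W,-1,0)
        near=(abs(x-.48)<.16)&(abs(y)<.13)
        br=im.mean(-1)
        hol=near&(abs(z-.044)<.005)&(br>110)
        print(c,'near z>.02',(near&(z>.022)).sum(),'bright z.044',hol.sum())
        for n in ('holder','press_bar','stage','beaker','sample_jar','oil_bottle','spare_holder'):
            for o in outline_of(n,c)[:4]:
                P=W[o['region']];P=P[~np.isnan(P[:,0])]
                if n in('holder','spare_holder') and abs(P[:,2].mean()-.04)>.01: continue
                (a,b),s,ang=cv2.minAreaRect((P[:,:2]*1000).astype(np.float32))
                print(n,round(o['p'],2),o['bbox'],'rect',round(a),round(b),np.round(s),round(ang,1),'z',np.percentile(P[:,2],[5,50,95]).round(3))
    im=np.load('top0.npz')['im'][135:265,170:330,::-1]
    im2=np.load('side0.npz')['im'][145:275,210:370,::-1]
    cv2.imwrite('pics/c.png',np.vstack([cv2.resize(q,(720,300*1),interpolation=cv2.INTER_CUBIC) if 0 else cv2.resize(q,None,fx=2.3,fy=2.3,interpolation=cv2.INTER_CUBIC) for q in(im,im2)]))
E
python3 fit.py
```

```text
top near z>.02 5192 bright z.044 718
press_bar 0.6 [224.4, 175.9, 266.4, 251.1] rect 495 21 [170.  79.] 7.6 z [0.04  0.048 0.056]
press_bar 0.52 [179.2, 207.4, 206.1, 232.4] rect 488 139 [71. 58.] 53.1 z [-0.001  0.021  0.069]
stage 0.79 [227.8, 156.2, 298.6, 251.0] rect 526 -19 [191. 174.] 20.1 z [0.026 0.04  0.055]
stage 0.44 [225.8, 178.6, 267.7, 248.1] rect 495 20 [170.  83.] 9.0 z [0.039 0.048 0.056]
beaker 0.7 [179.0, 208.2, 206.3, 233.0] rect 488 137 [69. 55.] 30.8 z [-0.001  0.022  0.069]
sample_jar 0.83 [211.0, 181.7, 231.8, 201.9] rect 550 76 [36. 39.] 88.0 z [0.024 0.052 0.056]
oil_bottle 0.69 [282.8, 146.2, 296.0, 160.3] rect 650 -95 [34. 44.] 74.3 z [-0.001  0.039  0.064]
side near z>.02 4716 bright z.044 625
holder 0.76 [256.7, 176.6, 304.5, 198.7] rect 520 -35 [98. 85.] 25.3 z [0.042 0.044 0.047]
press_bar 0.73 [246.2, 185.5, 335.8, 214.6] rect 498 24 [173.  86.] 5.3 z [0.042 0.049 0.058]
stage 0.82 [233.1, 176.7, 332.1, 215.0] rect 527 -17 [197. 179.] 18.2 z [0.02  0.043 0.056]
beaker 0.57 [266.4, 223.3, 297.6, 274.3] rect 490 95 [ 58. 142.] 14.0 z [0.005 0.048 0.069]
sample_jar 0.65 [245.0, 208.7, 265.7, 241.7] rect 550 82 [41. 42.] 70.3 z [0.008 0.039 0.055]
sample_jar 0.43 [245.0, 187.2, 332.7, 214.9] rect 497 20 [172.  93.] 9.5 z [0.042 0.05  0.058]
oil_bottle 0.68 [230.3, 156.4, 244.4, 180.8] rect 647 -106 [ 33. 140.] 14.8 z [0.012 0.038 0.064]
```

View pics/c.png

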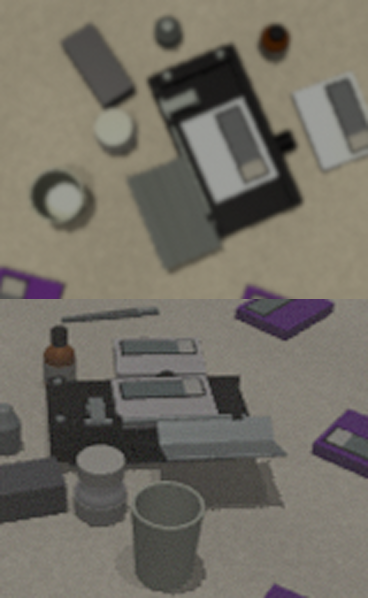

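```bash
cat > fit2.py <<'E'
from h import *
from scipy.optimize import differential_evolution
def model(X,Y,hx,th=0):
    Z=np.zeros_like(X)
    def box(x0,x1,y0,y1,z): Z[(X>x0)&(X<x1)&(Y>y0)&(Y<y1)]=z
    box(-96,88,-50,50,30); box(-96,70,-41.5,-37.5,38); box(-96,70,37.5,41.5,38); box(70,88,-37,37,44)
    box(hx-45,hx+45,-35,35,44)
    b=(X>-105)&(X<-5)&(Y>67)&(Y<109); Z[b]=(50+(Y-88)*np.tan(.4))[b]
    return Z
def pts(names):
    out=[]
    for c,f in names:
        d=np.load(f); W=cloud(d['d'],c)*1000; br=d['im'].mean(-1)
        m=(abs(W[...,0]-520)<170)&(abs(W[...,1]+5)<125)&(W[...,2]>-10)&(W[...,2]<80)
        out.append((W[m],br[m]))
    return out
def st(P,p):
    c,s=np.cos(p[2]),np.sin(p[2]); x=P[:,0]-p[0]; y=P[:,1]-p[1]
    return c*x+s*y,-s*x+c*y
def fit(D):
    def cost(p):
        t=0
        for P,b in D:
            X,Y=st(P,p)
            # normalise over fixed points; unmodelled clutter saturates
            t+=np.minimum(abs(P[:,2]-model(X,Y,p[3])),12).mean()
        return t
    r=differential_evolution(cost,[(490,560),(-50,10),(.2,.6),(-35,-5)],seed=1,popsize=20,maxiter=150,tol=1e-6)
    return r.x,r.fun
if __name__=='__main__':
    for n in (['top'],['side'],['top','side']):
        p,f=fit(pts([(c,c+'0.npz') for c in n])); print(n,p.round(3),round(f,2))
    X0=np.array([*p[:2],0]);c,s=np.cos(p[2]),np.sin(p[2]); Rz=np.array([[c,-s,0],[s,c,0],[0,0,1]])
    hx=p[3]; V=[]
    for cam in('top','side'):
        im=cv2.resize(np.load(cam+'0.npz')['im'][:,:,::-1],None,fx=4,fy=4,interpolation=cv2.INTER_CUBIC)
        for q,col in(([[-96,-50,30],[88,-50,30],[88,50,30],[-96,50,30]],(0,255,0)),([[hx-45,-35,44],[hx+45,-35,44],[hx+45,35,44],[hx-45,35,44]],(0,0,255)),([[-105,67,41.1],[-5,67,41.1],[-5,109,58.9],[-105,109,58.9]],(255,0,0))):
            w=(np.array(q)@Rz.T+X0)/1000
            cv2.polylines(im,[np.int32(proj(w,cam)*4+2)],True,col,1)
        x,y=np.int32(proj((X0+[0,0,35])/1000,cam)[0]*4)
        V.append(im[y-220:y+220,x-200:x+200])
    cv2.imwrite('pics/d.png',np.hstack(V))
    s=env.get_state(); T=R.from_rotvec(s['tool_rot']).as_matrix(); print(T.round(3))
E
python3 fit2.py
```

```text
['top'] [ 5.43671e+02 -3.48580e+01  3.70000e-01 -1.76910e+01] 3.97
['side'] [ 5.44811e+02 -3.74570e+01  4.51000e-01 -1.85310e+01] 5.18
['top', 'side'] [ 5.43164e+02 -3.42450e+01  3.77000e-01 -1.74610e+01] 9.19
[[-0.956  0.292  0.   ]
 [ 0.292  0.956  0.   ]
 [-0.     0.    -1.   ]]
```

View pics/d.png

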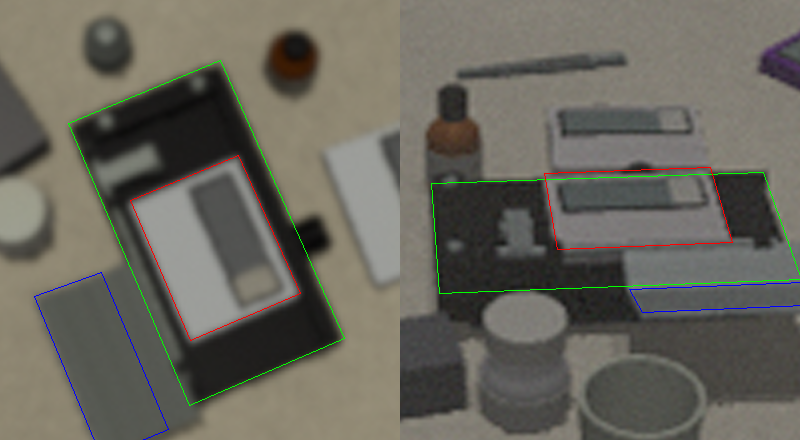

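>>> send_rows --commands '[{"offset": [-0.17, -0.19, 0], "rotation": [0, 0, 0], "fingers": 60}, {"offset": [-0.34, -0.38, 0], "rotation": [0, 0, 0], "fingers": 60}, {"offset": [-0.51, -0.57, 0], "rotation": [0, 0, 0], "fingers": 60}, {"offset": [-0.68, -0.76, 0], "rotation": [0, 0, 0], "fingers": 60}, {"offset": [-0.85, -0.95, 0], "rotation": [0, 0, 0], "fingers": 60}]' --force 20

```text
time: 1.7
tcp_pos: [0.2808, 0.3451, 0.2111]
tool_rot: [0.463, 3.107, 0.001]
force: [0.4, 0.1, 0.1]
opening: 0.0652
```

>>> send_rows --commands '[{"offset": [-0.17, -0.19, 0], "rotation": [0, 0, -0.043], "fingers": 60}, {"offset": [-0.34, -0.38, 0], "rotation": [0, 0, -0.086], "fingers": 60}, {"offset": [-0.51, -0.57, 0], "rotation": [0, 0, -0.129], "fingers": 60}, {"offset": [-0.68, -0.76, 0], "rotation": [0, 0, -0.172], "fingers": 60}, {"offset": [-0.85, -0.95, 0], "rotation": [0, 0, -0.2145], "fingers": 60}]'

```text
time: 2.2
tcp_pos: [0.3688, 0.1572, 0.2113]
tool_rot: [-0.493, 3.102, 0.0]
force: [-0.0, -0.2, 0.5]
opening: 0.0655
```

```bash
cat > go.py <<'E'
from h import *
P0=np.array([543.3,-34.5]);YAW=.377
def where():
    s=env.get_state();T=R.from_rotvec(s['tool_rot']).as_matrix();p=np.array(s['tcp_pos'])*1000
    c,q=np.cos(YAW),np.sin(YAW);d=p[:2]-P0;Rs=np.array([[c,q,0],[-q,c,0],[0,0,1]])
    S=[c*d[0]+q*d[1],-q*d[0]+c*d[1],p[2]]
    print('t',round(s['time'],2),'stage xyz',np.round(S,1),'open',round(s['opening']*1000,1),'F_stage',(Rs@s['force']).round(1),'q',np.round(s['qpos'],2),'\ntool axes in stage (cols)',(Rs@T).round(3).tolist())
    return np.array(S),Rs@T
def to(x,y,z):
    S,M=where(); print('offset share',(M.T@(np.array([x,y,z])-S)/200).round(4))
    ty=M[:,1]; print('rot z share for align',round(np.arctan2(-ty[0],ty[1])*-1/np.pi,4),round(np.arctan2(ty[0],-ty[1])*-1/np.pi,4))
if __name__=='__main__':
    import sys; to(*map(float,sys.argv[1:4]))
E
python3 go.py -82 40 120
```

```text
t 2.2 stage xyz [-91.7 242.5 211.3] open 65.5 F_stage [-0.1 -0.1  0.5] q [ 0.32 -0.45  1.71  0.    1.88 -1.57] 
tool axes in stage (cols) [[-0.998, 0.062, 0.001], [0.062, 0.998, -0.0], [-0.001, 0.0, -1.0]]
offset share [-0.1103 -1.0074  0.4567]
rot z share for align 0.0197 -0.9803
```

>>> send_rows --commands '[{"offset": [0, 0, 0], "rotation": [0, 0, 0], "fingers": 60}, {"offset": [0, 0, 0], "rotation": [0, 0, 0], "fingers": 60}]'

```text
time: 2.4
tcp_pos: [0.3686, 0.1583, 0.2111]
tool_rot: [-0.479, 3.105, 0.001]
force: [0.1, 0.4, -0.0]
opening: 0.0654
```

```bash
python3 go.py -82 40 120
```

```text
t 2.4 stage xyz [-91.5 243.6 211.1] open 65.4 F_stage [ 0.2  0.3 -0. ] q [ 0.32 -0.45  1.71  0.    1.88 -1.56] 
tool axes in stage (cols) [[-0.997, 0.071, 0.0], [0.071, 0.997, 0.0], [-0.0, 0.0, -1.0]]
offset share [-0.1195 -1.0121  0.4551]
rot z share for align 0.0226 -0.9774
```

>>> send_rows --commands '[{"offset": [-0.12, -1.0, 0.35], "rotation": [0, 0, -0.0226], "fingers": 60}, {"offset": [-0.12, -1.0, 0.35], "rotation": [0, 0, -0.0226], "fingers": 60}, {"offset": [-0.12, -1.0, 0.35], "rotation": [0, 0, -0.0226], "fingers": 60}, {"offset": [-0.12, -1.0, 0.35], "rotation": [0, 0, -0.0226], "fingers": 60}, {"offset": [-0.12, -1.0, 0.35], "rotation": [0, 0, -0.0226], "fingers": 60}]'

```text
time: 2.9
tcp_pos: [0.4523, -0.0261, 0.1385]
tool_rot: [0.589, -3.082, -0.0]
force: [-0.1, -0.2, 0.4]
opening: 0.0649
```

```bash
python3 go.py -82 40 75
```

```text
t 2.9 stage xyz [-81.5  41.3 138.5] open 64.9 F_stage [-0.1 -0.2  0.4] q [-0.13 -0.31  1.73 -0.    1.72 -2.08] 
tool axes in stage (cols) [[-1.0, -0.001, -0.003], [-0.001, 1.0, 0.001], [0.003, 0.001, -1.0]]
offset share [ 0.0015 -0.0068  0.3173]
rot z share for align -0.0003 0.9997
```

>>> send_rows --commands '[{"offset": [0, -0.006, 0.2], "rotation": [0, 0, 0], "fingers": 60}, {"offset": [0, -0.006, 0.31], "rotation": [0, 0, 0], "fingers": 60}, {"offset": [0, -0.006, 0.31], "rotation": [0, 0, 0], "fingers": 60}]'

```text
time: 3.2
tcp_pos: [0.4506, -0.0235, 0.0754]
tool_rot: [0.595, -3.078, -0.004]
force: [-0.3, 0.8, 0.2]
opening: 0.0653
```

```bash
python3 go.py -82 40 50
python3 - <<'E'
from h import *
from go import P0
V=[]
for c in('top','side'):
    im,d=capture(c);np.savez(c+'1.npz',im=im,d=d)
    x,y=proj([.49,-.02,.05],c)[0].astype(int)
    V.append(cv2.resize(im[y-50:y+55,x-50:x+50,::-1],None,fx=4,fy=4,interpolation=cv2.INTER_CUBIC))
cv2.imwrite('pics/e.png',np.hstack(V))
E
```

```text
t 3.2 stage xyz [-82.1  44.3  75.4] open 65.3 F_stage [0.  0.8 0.2] q [-0.13 -0.3   1.83  0.    1.61 -2.08] 
tool axes in stage (cols) [[-1.0, -0.005, -0.006], [-0.005, 1.0, 0.004], [0.006, 0.004, -1.0]]
offset share [-0.0013 -0.022   0.1269]
rot z share for align -0.0015 0.9985
```

View pics/e.png

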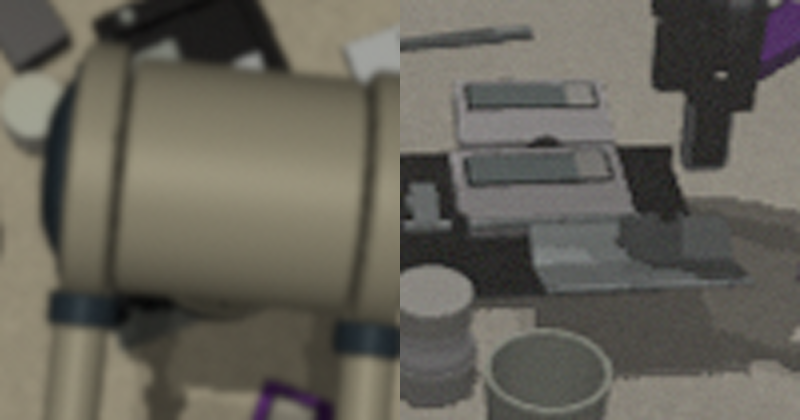

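Run:
```python
from h import *
from go import P0,YAW
c,s=np.cos(YAW),np.sin(YAW)
x0,y0=proj([.49,-.02,.05],'side')[0].astype(int)
for y in(0,4,84):
  for z in(61.4,66,70):
    w=np.array([P0[0]-82*c-y*s,P0[1]-82*s+y*c,z])/1000
    u=proj(w,'side')[0]; print(y,z,((u-[x0-50,y0-50])*4+[400,0]).round())
d=np.load('side1.npz')['d'];W=cloud(d,'side')*1000
u,v=x0-50+76,y0-50+38
for vv in range(v-8,v+6,2):
    P=W[vv,u]-[*P0,0]; print(vv,[round(c*P[0]+s*P[1],1),round(-s*P[0]+c*P[1],1),round(P[2],1)])
```

```text
0 61.4 [664. 147.]
0 66 [665. 139.]
0 70 [666. 133.]
4 61.4 [666. 151.]
4 66 [667. 144.]
4 70 [667. 137.]
84 61.4 [698. 242.]
84 66 [699. 234.]
84 70 [699. 228.]
172 [np.float64(-76.2), np.float64(90.4), np.float64(135.4)]
174 [np.float64(-76.5), np.float64(90.9), np.float64(131.4)]
176 [np.float64(-76.8), np.float64(91.5), np.float64(127.4)]
178 [np.float64(-77.1), np.float64(92.0), np.float64(123.3)]
180 [np.float64(-77.6), np.float64(91.8), np.float64(118.8)]
182 [np.float64(-78.6), np.float64(90.1), np.float64(113.2)]
184 [np.float64(-124.0), np.float64(-69.4), np.float64(-0.4)]
```

Run:
```python
from h import *
from go import P0,YAW,where
where()
c,s=np.cos(YAW),np.sin(YAW)
im,d=capture('side');np.savez('side2.npz',im=im,d=d)
print(np.abs(im.astype(int)-np.load('side1.npz')['im']).mean())
where()
W=cloud(d,'side')*1000;P=W-[*P0,0]
X=c*P[...,0]+s*P[...,1];Y=-s*P[...,0]+c*P[...,1];Z=P[...,2]
m=(Z>58)&(abs(X+80)<70)&(abs(Y-40)<80)
for a in range(55,240,6):
    k=m&(Z>=a)&(Z<a+6)
    if k.any(): print(a,k.sum(),'X',np.percentile(X[k],[2,98]).round(),'Y',np.percentile(Y[k],[2,50,98]).round())
x0,y0=proj([.46,0,.12],'side')[0].astype(int)
cv2.imwrite('pics/f.png',cv2.resize(im[max(0,y0-75):y0+75,x0-80:x0+80,::-1],None,fx=4.5,fy=4,interpolation=cv2.INTER_CUBIC))
```

```text
t 3.3 stage xyz [-80.3  43.   79.7] open 65.4 F_stage [0.2 0.7 0.6] q [-0.13 -0.3   1.83  0.    1.61 -2.08] 
tool axes in stage (cols) [[-1.0, -0.005, 0.0], [-0.005, 1.0, 0.0], [-0.0, 0.0, -1.0]]
2.5915968153211804
t 3.35 stage xyz [-79.7  42.5  80.8] open 65.3 F_stage [0.6 0.8 0.2] q [-0.13 -0.3   1.83  0.    1.61 -2.08] 
tool axes in stage (cols) [[-1.0, -0.005, 0.002], [-0.005, 1.0, -0.001], [-0.002, -0.001, -1.0]]
55 45 X [-99. -15.] Y [107. 110. 113.]
103 18 X [-85. -70.] Y [ 9. 12. 84.]
109 44 X [-90. -69.] Y [ 8. 82. 89.]
115 56 X [-89. -69.] Y [10. 82. 91.]
121 51 X [-90. -68.] Y [ 9. 82. 91.]
127 52 X [-90. -69.] Y [ 5. 83. 91.]
133 50 X [-89. -69.] Y [ 9. 86. 92.]
139 36 X [-89. -68.] Y [ 5. 12. 92.]
145 12 X [-74. -66.] Y [ 3.  9. 90.]
151 57 X [-91. -67.] Y [ -9.  90. 108.]
157 90 X [-90. -66.] Y [-13. 103. 109.]
163 57 X [-91. -64.] Y [-17.  98. 110.]
169 66 X [-91. -63.] Y [-17.  81. 111.]
175 84 X [-89. -62.] Y [-15.  80. 111.]
181 91 X [-90. -62.] Y [-16. 107. 112.]
187 73 X [-91. -61.] Y [-12. 100. 111.]
193 93 X [-97. -60.] Y [ 32.  79. 112.]
199 127 X [-98. -60.] Y [ 30.  81. 113.]
205 179 X [-95. -61.] Y [ 32.  92. 113.]
211 67 X [-90. -68.] Y [ 48.  81. 107.]
217 48 X [-90. -69.] Y [60. 80. 83.]
223 48 X [-101.  -51.] Y [63. 80. 83.]
229 133 X [-111.  -43.] Y [45. 76. 82.]
235 123 X [-110.  -42.] Y [49. 76. 82.]
```

View pics/f.png

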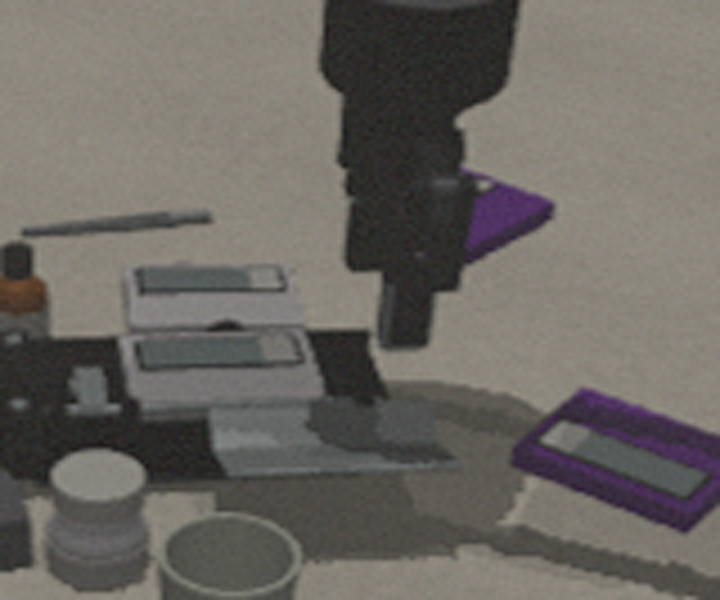

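Reported TCP (80 mm) disagrees with the depth image, which puts the tip at about 105 mm. I'll let it settle and measure again.

>>> send_rows --commands '[{"offset": [0, 0, 0], "rotation": [0, 0, 0], "fingers": 60}, {"offset": [0, 0, 0], "rotation": [0, 0, 0], "fingers": 60}, {"offset": [0, 0, 0], "rotation": [0, 0, 0], "fingers": 60}]'

```text
time: 3.65
tcp_pos: [0.4533, -0.0254, 0.08]
tool_rot: [-0.595, 3.083, -0.001]
force: [-0.3, 0.3, -0.5]
opening: 0.0652
```

```bash
cat > tip.py <<'E'
from h import *
from go import P0,YAW,where
def tip(save=None):
    where()
    c,s=np.cos(YAW),np.sin(YAW)
    im,d=capture('side')
    if save: np.savez(save,im=im,d=d)
    W=cloud(d,'side')*1000;P=W-[*P0,0]
    X=c*P[...,0]+s*P[...,1];Y=-s*P[...,0]+c*P[...,1];Z=P[...,2]
    g=(im.max(-1)<75)&(abs(X+60)<50)
    for lo,hi in((70,100),(-5,25)):
        m=g&(Y>lo)&(Y<hi)&(Z>48)
        if m.sum()>10:
            print('finger',lo,'lowest Z',np.sort(Z[m])[:8].round(0),'X',np.percentile(X[m&(Z<np.sort(Z[m])[0]+30)],[3,97]).round(),'Y',np.percentile(Y[m&(Z<np.sort(Z[m])[0]+30)],[3,97]).round())
if __name__=='__main__':
    tip(); print(env.get_state()['qpos'])
E
python3 tip.py
```

```text
t 3.65 stage xyz [-80.4  41.6  80. ] open 65.2 F_stage [-0.2  0.4 -0.5] q [-0.13 -0.3   1.83  0.    1.61 -2.08] 
tool axes in stage (cols) [[-1.0, -0.004, 0.002], [-0.004, 1.0, -0.001], [-0.002, -0.001, -1.0]]
finger 70 lowest Z [48. 48. 49. 49. 49. 50. 50. 50.] X [-102.  -77.] Y [ 84. 100.]
finger -5 lowest Z [107. 107. 107. 107. 107. 108. 109. 110.] X [-84. -69.] Y [ 7. 12.]
[-1.31090539e-01 -2.99985739e-01  1.82710125e+00  2.55522737e-05
  1.61326104e+00 -2.08303881e+00]
```

>>> send_rows --commands '[{"offset": [0, -0.008, 0.05], "rotation": [0, 0, 0], "fingers": 60}, {"offset": [0, -0.008, 0.1], "rotation": [0, 0, 0], "fingers": 60}, {"offset": [0, -0.008, 0.1], "rotation": [0, 0, 0], "fingers": 60}]'

```text
time: 4.0
tcp_pos: [0.4519, -0.0269, 0.0564]
tool_rot: [0.594, -3.081, -0.002]
force: [0.8, 0.1, -1.2]
opening: 0.0653
```

Run:
```python
from h import *
from tip import tip
tip('side3.npz')
d=np.load('side3.npz'); im=d['im']
x0,y0=proj([.46,0,.07],'side')[0].astype(int)
cv2.imwrite('pics/g.png',cv2.resize(im[y0-55:y0+45,x0-65:x0+65,::-1],None,fx=5,fy=5,interpolation=cv2.INTER_CUBIC))
```

```text
t 4.0 stage xyz [-82.2  40.7  56.4] open 65.3 F_stage [ 0.8 -0.2 -1.2] q [-0.13 -0.29  1.86 -0.    1.57 -2.09] 
tool axes in stage (cols) [[-1.0, -0.004, -0.004], [-0.004, 1.0, 0.002], [0.004, 0.002, -1.0]]
finger 70 lowest Z [48. 48. 48. 48. 48. 49. 49. 50.] X [-101.  -75.] Y [84. 99.]
finger -5 lowest Z [82. 82. 83. 83. 84. 84. 85. 85.] X [-85. -70.] Y [ 4. 11.]
```

View pics/g.png

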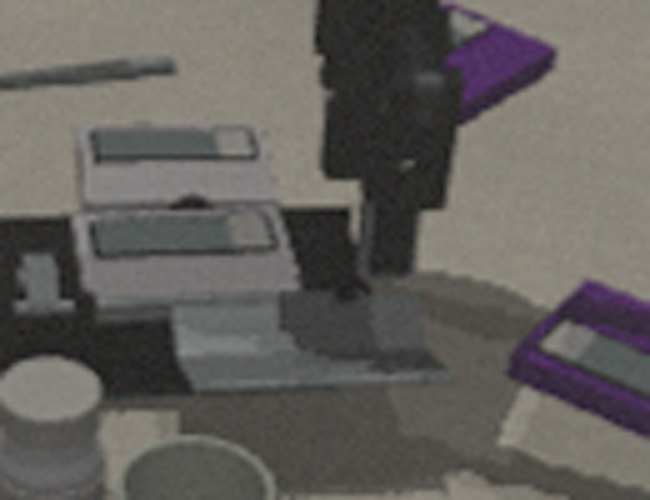

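>>> send_rows --commands '[{"offset": [0, 0, 0.05], "rotation": [0, 0, 0], "fingers": 60}, {"offset": [0, 0, 0.1], "rotation": [0, 0, 0], "fingers": 60}, {"offset": [0, 0, 0.1], "rotation": [0, 0, 0], "fingers": 60}]'

```text
time: 4.35
tcp_pos: [0.4521, -0.0268, 0.0368]
tool_rot: [0.594, -3.082, -0.002]
force: [-1.7, -0.9, 0.0]
opening: 0.0654
```

```bash
python3 tip.py
```

```text
t 4.35 stage xyz [-81.9  40.7  36.8] open 65.4 F_stage [-1.9 -0.2  0. ] q [-0.13 -0.28  1.88 -0.    1.54 -2.09] 
tool axes in stage (cols) [[-1.0, -0.004, -0.003], [-0.004, 1.0, 0.002], [0.003, 0.002, -1.0]]
finger 70 lowest Z [48. 48. 48. 48. 49. 49. 49. 50.] X [-100.  -71.] Y [77. 98.]
finger -5 lowest Z [63. 63. 63. 64. 65. 65. 65. 65.] X [-86. -70.] Y [ 5. 11.]
[-1.34349551e-01 -2.76637247e-01  1.88341058e+00 -1.40288261e-05
  1.53706865e+00 -2.08630027e+00]
```

>>> send_rows --commands '[{"offset": [0, 0, 0.03], "rotation": [0, 0, 0], "fingers": 60}, {"offset": [0, 0, 0.07], "rotation": [0, 0, 0], "fingers": 60}, {"offset": [0, 0, 0.07], "rotation": [0, 0, 0], "fingers": 60}]'

```text
time: 4.7
tcp_pos: [0.4526, -0.0268, 0.0235]
tool_rot: [0.595, -3.083, -0.001]
force: [-0.5, -0.2, -0.6]
opening: 0.0655
```

```bash
python3 tip.py
```

```text
t 4.7 stage xyz [-81.6  40.5  23.5] open 65.5 F_stage [-0.5  0.1 -0.6] q [-0.13 -0.27  1.9   0.    1.51 -2.09] 
tool axes in stage (cols) [[-1.0, -0.004, -0.002], [-0.004, 1.0, 0.001], [0.002, 0.001, -1.0]]
finger 70 lowest Z [48. 48. 48. 49. 49. 49. 49. 50.] X [-97. -70.] Y [78. 98.]
finger -5 lowest Z [50. 50. 51. 51. 52. 52. 53. 53.] X [-88. -70.] Y [ 5. 10.]
[-1.34334244e-01 -2.67670948e-01  1.90054112e+00  1.80544813e-05
  1.51018263e+00 -2.08629632e+00]
```

>>> send_rows --commands '[{"offset": [0, 0, 0.02], "rotation": [0, 0, 0], "fingers": 60}, {"offset": [0, 0, 0.025], "rotation": [0, 0, 0], "fingers": 60}, {"offset": [0, 0, 0.025], "rotation": [0, 0, 0], "fingers": 60}]'

```text
time: 5.05
tcp_pos: [0.4533, -0.0269, 0.0199]
tool_rot: [0.595, -3.085, -0.0]
force: [0.6, -1.6, -0.4]
opening: 0.0654
```

>>> send_rows --commands '[{"offset": [0, 0, 0.02], "rotation": [0, 0, 0], "fingers": 60}, {"offset": [0, 0, 0.025], "rotation": [0, 0, 0], "fingers": 60}, {"offset": [0, 0, 0.025], "rotation": [0, 0, 0], "fingers": 60}]'

```text
time: 5.35
tcp_pos: [0.4539, -0.0276, 0.0156]
tool_rot: [-0.595, 3.084, -0.002]
force: [-0.3, -3.5, 4.5]
opening: 0.0653
```

Run:
```python
from h import *
from tip import tip
tip('side4.npz')
im=np.load('side4.npz')['im']
x0,y0=proj([.46,0,.05],'side')[0].astype(int)
cv2.imwrite('pics/i.png',cv2.resize(im[y0-45:y0+45,x0-65:x0+65,::-1],None,fx=6,fy=6,interpolation=cv2.INTER_CUBIC))
```

```text
t 5.35 stage xyz [-80.6  39.4  15.6] open 65.3 F_stage [-1.5 -3.2  4.5] q [-0.13 -0.26  1.91 -0.    1.49 -2.09] 
tool axes in stage (cols) [[-1.0, -0.004, 0.001], [-0.004, 1.0, -0.002], [-0.001, -0.002, -1.0]]
finger 70 lowest Z [48. 48. 48. 48. 48. 48. 48. 49.] X [-90. -69.] Y [78. 89.]
finger -5 lowest Z [48. 49. 49. 49. 49. 49. 50. 50.] X [-89. -69.] Y [ 3. 10.]
```

View pics/i.png

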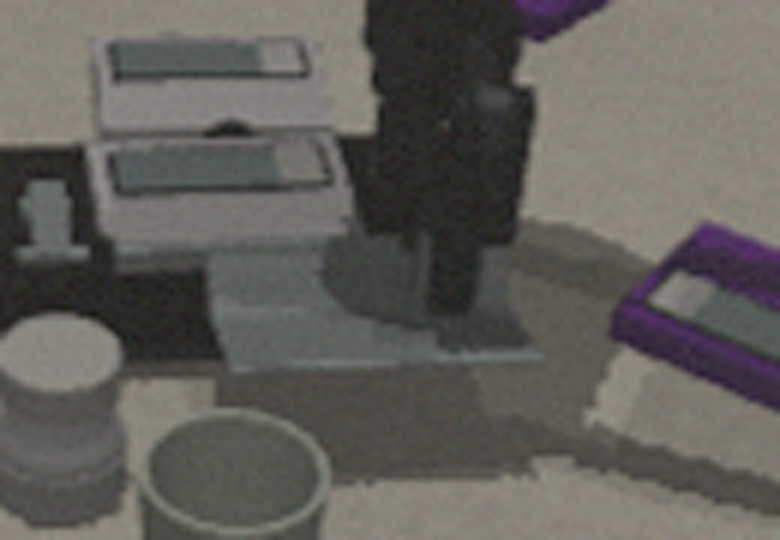

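>>> send_rows --commands '[{"offset": [0, 0, 0.02], "rotation": [0, 0, 0], "fingers": 60}, {"offset": [0, 0, 0.03], "rotation": [0, 0, 0], "fingers": 60}, {"offset": [0, 0, 0.03], "rotation": [0, 0, 0], "fingers": 60}]'

```text
time: 5.7
tcp_pos: [0.4546, -0.0291, 0.0107]
tool_rot: [-0.593, 3.083, -0.007]
force: [0.4, -9.4, 8.5]
opening: 0.0654
```

```bash
cat > bar.py <<'E'
from h import *
from go import P0,YAW,where
def bar(save=None):
    where(); c,s=np.cos(YAW),np.sin(YAW)
    im,d=capture('side')
    if save: np.savez(save,im=im,d=d)
    W=cloud(d,'side')*1000;P=W-[*P0,0]
    X=c*P[...,0]+s*P[...,1];Y=-s*P[...,0]+c*P[...,1];Z=P[...,2]
    m=(X>-60 if 0 else X>-50)&(X<-10)&(Y>66)&(Y<112)&(Z>22)&(Z<70)
    a,b=np.polyfit(Y[m],Z[m],1); print('bar pts',m.sum(),'clip',round(.4-np.arctan(a),3),'z at y80',round(a*80+b,1),'y84',round(a*84+b,1))
    br=im.mean(-1)
    m=(br>110)&(abs(Y)<36)&(X>-75)&(X<75)&(abs(Z-44)<5)
    print('holder bright X',np.percentile(X[m],[1,99]).round(1),'n',m.sum())
if __name__=='__main__':bar()
E
python3 bar.py; python3 tip.py
```

```text
t 5.7 stage xyz [-80.4  37.7  10.7] open 65.4 F_stage [-3.1 -8.9  8.5] q [-0.14 -0.26  1.92 -0.    1.48 -2.09] 
tool axes in stage (cols) [[-1.0, -0.003, 0.002], [-0.003, 1.0, -0.005], [-0.002, -0.005, -1.0]]
bar pts 261 clip 0.294 z at y80 37.9 y84 38.3
holder bright X [-58.8  26.9] n 333
t 5.75 stage xyz [-80.4  37.8  10.8] open 65.4 F_stage [-3.1 -9.3  9.3] q [-0.14 -0.26  1.92 -0.    1.48 -2.09] 
tool axes in stage (cols) [[-1.0, -0.003, 0.002], [-0.003, 1.0, -0.005], [-0.002, -0.005, -1.0]]
finger 70 lowest Z [48. 48. 48. 49. 49. 49. 49. 49.] X [-88. -69.] Y [74. 87.]
finger -5 lowest Z [48. 49. 49. 49. 49. 50. 50. 50.] X [-90. -69.] Y [1. 8.]
[-0.1356039  -0.25727252  1.9162784  -0.00346834  1.47890283 -2.08648246]
```

>>> send_rows --commands '[{"offset": [0, -0.01, 0.01], "rotation": [0, 0, 0], "fingers": 60}, {"offset": [0, -0.015, 0.02], "rotation": [0, 0, 0], "fingers": 60}, {"offset": [0, -0.015, 0.02], "rotation": [0, 0, 0], "fingers": 60}]'

```text
time: 6.1
tcp_pos: [0.4555, -0.0313, 0.0069]
tool_rot: [-0.594, 3.083, -0.005]
force: [-1.9, -6.9, 10.9]
opening: 0.0656
```

```bash
python3 bar.py
```

```text
t 6.1 stage xyz [-80.5  35.3   6.9] open 65.6 F_stage [-4.3 -5.7 10.9] q [-0.14 -0.25  1.92 -0.    1.47 -2.09] 
tool axes in stage (cols) [[-1.0, -0.004, 0.001], [-0.004, 1.0, -0.004], [-0.001, -0.004, -1.0]]
bar pts 291 clip 0.415 z at y80 33.5 y84 33.4
holder bright X [-59.  27.] n 338
```

>>> send_rows --commands '[{"offset": [-0.03, 0, 0], "rotation": [0, 0, 0], "fingers": 60}, {"offset": [-0.055, 0, 0], "rotation": [0, 0, 0], "fingers": 60}, {"offset": [-0.08, 0, 0], "rotation": [0, 0, 0], "fingers": 60}, {"offset": [-0.1, 0, 0], "rotation": [0, 0, 0], "fingers": 60}, {"offset": [-0.1, 0, 0], "rotation": [0, 0, 0], "fingers": 60}]'

```text
time: 6.65
tcp_pos: [0.4724, -0.0223, 0.0057]
tool_rot: [0.595, -3.082, -0.0]
force: [-5.8, -3.0, 9.6]
opening: 0.0653
```

```bash
python3 bar.py
```

```text
t 6.65 stage xyz [-61.5  37.5   5.7] open 65.3 F_stage [-6.5 -0.6  9.6] q [-0.12 -0.2   1.87 -0.    1.47 -2.07] 
tool axes in stage (cols) [[-1.0, -0.004, -0.002], [-0.004, 1.0, 0.001], [0.002, 0.001, -1.0]]
bar pts 304 clip 0.492 z at y80 32.6 y84 32.3
holder bright X [-45.7  38.1] n 267
```

>>> send_rows --commands '[{"offset": [-0.02, 0, -0.006], "rotation": [0, 0, 0], "fingers": 60}, {"offset": [-0.04, 0, -0.006], "rotation": [0, 0, 0], "fingers": 60}, {"offset": [-0.06, 0, -0.006], "rotation": [0, 0, 0], "fingers": 60}, {"offset": [-0.08, 0, -0.006], "rotation": [0, 0, 0], "fingers": 60}, {"offset": [-0.08, 0, -0.006], "rotation": [0, 0, 0], "fingers": 60}]'

```text
time: 7.2
tcp_pos: [0.4871, -0.0161, 0.0065]
tool_rot: [0.595, -3.082, -0.001]
force: [-4.7, -1.6, 7.1]
opening: 0.0656
```

```bash
python3 bar.py
```

```text
t 7.2 stage xyz [-45.4  37.8   6.5] open 65.6 F_stage [-4.9  0.2  7.1] q [-0.1  -0.15  1.84  0.    1.46 -2.06] 
tool axes in stage (cols) [[-1.0, -0.004, -0.002], [-0.004, 1.0, 0.001], [0.002, 0.001, -1.0]]
bar pts 388 clip 0.705 z at y80 41.1 y84 39.8
holder bright X [-30.   55.9] n 257
```

>>> send_rows --commands '[{"offset": [-0.02, 0, 0], "rotation": [0, 0, 0], "fingers": 60}, {"offset": [-0.04, 0, 0], "rotation": [0, 0, 0], "fingers": 60}, {"offset": [-0.055, 0, 0], "rotation": [0, 0, 0], "fingers": 60}, {"offset": [-0.055, 0, 0], "rotation": [0, 0, 0], "fingers": 60}]'

```text
time: 7.65
tcp_pos: [0.4972, -0.0121, 0.0065]
tool_rot: [0.595, -3.082, -0.001]
force: [-4.5, -1.8, 7.5]
opening: 0.0653
```

```bash
sed -i 's/(X>-60 if 0 else X>-50)&(X<-10)/(((X>-104)\&(X<-65))|((X>-20)\&(X<-7)))/' bar.py; python3 bar.py
```

```text
t 7.65 stage xyz [-34.6  37.8   6.5] open 65.3 F_stage [-4.9 -0.   7.5] q [-0.09 -0.13  1.81 -0.    1.46 -2.05] 
tool axes in stage (cols) [[-1.0, -0.005, -0.002], [-0.005, 1.0, 0.001], [0.002, 0.001, -1.0]]
bar pts 372 clip 0.436 z at y80 32.9 y84 32.8
holder bright X [-18.7  66.5] n 260
```

>>> send_rows --commands '[{"offset": [-0.008, 0, 0], "rotation": [0, 0, 0], "fingers": 60}, {"offset": [-0.015, 0, 0], "rotation": [0, 0, 0], "fingers": 60}, {"offset": [-0.015, 0, 0], "rotation": [0, 0, 0], "fingers": 60}]'

```text
time: 8.0
tcp_pos: [0.4997, -0.0111, 0.0065]
tool_rot: [0.595, -3.082, -0.001]
force: [-5.9, -1.2, 8.5]
opening: 0.0656
```

>>> send_rows --commands '[{"offset": [-0.007, 0, 0], "rotation": [0, 0, 0], "fingers": 60}, {"offset": [-0.007, 0, 0], "rotation": [0, 0, 0], "fingers": 60}]'

```text
time: 8.2
tcp_pos: [0.4998, -0.0111, 0.0064]
tool_rot: [0.593, -3.079, -0.001]
force: [-11.6, -3.6, 10.5]
opening: 0.0653
```

```bash
python3 bar.py
```

```text
t 8.2 stage xyz [-31.8  37.8   6.4] open 65.3 F_stage [-12.1   1.   10.5] q [-0.09 -0.12  1.8  -0.    1.46 -2.04] 
tool axes in stage (cols) [[-1.0, -0.004, -0.006], [-0.004, 1.0, 0.001], [0.006, 0.001, -1.0]]
bar pts 375 clip 0.468 z at y80 33.6 y84 33.4
holder bright X [-16.4  69.2] n 259
```

>>> send_rows --commands '[{"offset": [-0.008, 0, 0], "rotation": [0, 0, 0], "fingers": 60}, {"offset": [-0.008, 0, 0], "rotation": [0, 0, 0], "fingers": 60}, {"offset": [-0.008, 0, 0], "rotation": [0, 0, 0], "fingers": 60}]'

```text
time: 8.55
tcp_pos: [0.4999, -0.0111, 0.0064]
tool_rot: [0.591, -3.076, -0.0]
force: [-16.9, -4.5, 14.6]
opening: 0.0653
```

```bash
python3 bar.py
```

```text
t 8.55 stage xyz [-31.8  37.8   6.4] open 65.3 F_stage [-17.4   2.   14.6] q [-0.09 -0.11  1.8  -0.    1.47 -2.04] 
tool axes in stage (cols) [[-1.0, -0.003, -0.009], [-0.003, 1.0, 0.002], [0.009, 0.002, -1.0]]
bar pts 373 clip 0.459 z at y80 33.4 y84 33.2
holder bright X [-16.5  69.2] n 253
```

>>> send_rows --commands '[{"offset": [0.012, 0, 0], "rotation": [0, 0, 0], "fingers": 60}, {"offset": [0.028, 0, 0], "rotation": [0, 0, 0], "fingers": 60}, {"offset": [0.028, 0, 0], "rotation": [0, 0, 0], "fingers": 60}]'

```text
time: 8.9
tcp_pos: [0.4992, -0.0111, 0.0073]
tool_rot: [-0.595, 3.082, 0.003]
force: [0.9, 1.5, 5.3]
opening: 0.0653
```

```bash
python3 bar.py
```

```text
t 8.9 stage xyz [-32.4  38.    7.3] open 65.3 F_stage [1.4 1.  5.3] q [-0.09 -0.13  1.81  0.    1.46 -2.04] 
tool axes in stage (cols) [[-1.0, -0.004, 0.003], [-0.004, 1.0, 0.001], [-0.003, 0.001, -1.0]]
bar pts 368 clip 0.402 z at y80 33.7 y84 33.7
holder bright X [-16.5  69.1] n 269
```

Force is off the holder and it has stayed home. Backing off another 2 mm, then lifting slowly.

>>> send_rows --commands '[{"offset": [0.01, 0, 0], "rotation": [0, 0, 0], "fingers": 60}, {"offset": [0.01, 0.005, -0.025], "rotation": [0, 0, 0], "fingers": 60}, {"offset": [0.01, 0.01, -0.05], "rotation": [0, 0, 0], "fingers": 60}, {"offset": [0.01, 0.015, -0.075], "rotation": [0, 0, 0], "fingers": 60}, {"offset": [0.01, 0.015, -0.11], "rotation": [0, 0, 0], "fingers": 60}]'

```text
time: 9.45
tcp_pos: [0.4946, -0.01, 0.0277]
tool_rot: [0.595, -3.082, -0.001]
force: [0.5, -0.2, -0.1]
opening: 0.0654
```

>>> send_rows --commands '[{"offset": [0, 0, -0.1], "rotation": [0, 0, 0], "fingers": 60}, {"offset": [0, 0, -0.3], "rotation": [0, 0, 0], "fingers": 60}, {"offset": [0, 0, -0.5], "rotation": [0, 0, 0], "fingers": 60}, {"offset": [0, 0, -0.7], "rotation": [0, 0, 0], "fingers": 60}, {"offset": [0, 0, -0.7], "rotation": [0, 0, 0], "fingers": 60}]'

```text
time: 9.95
tcp_pos: [0.4978, -0.0104, 0.1754]
tool_rot: [-0.593, 3.075, -0.005]
force: [0.4, -0.9, 0.2]
opening: 0.0653
```

>>> send_rows --commands '[{"offset": [0.25, 0, -0.1], "rotation": [0, 0, 0], "fingers": 60}, {"offset": [0.5, 0, -0.1], "rotation": [0, 0, 0], "fingers": 60}, {"offset": [0.5, 0, -0.1], "rotation": [0, 0, 0], "fingers": 60}]'

```text
time: 10.25
tcp_pos: [0.3995, -0.0485, 0.1887]
tool_rot: [0.592, -3.085, 0.002]
force: [1.4, -0.1, 0.2]
opening: 0.0651
```

Run:
```python
from h import *
from bar import bar
bar('side5.npz')
im=np.load('side5.npz')['im']; t,d=capture('top'); np.savez('top5.npz',im=t,d=d)
x0,y0=proj([.52,-.01,.05],'side')[0].astype(int); x1,y1=proj([.52,-.01,.05],'top')[0].astype(int)
cv2.imwrite('pics/j.png',np.hstack([cv2.resize(a[y-55:y+55,x-50:x+50,::-1],None,fx=4,fy=4,interpolation=cv2.INTER_CUBIC) for a,x,y in((im,x0,y0),(t,x1,y1))]))
```

```text
t 10.25 stage xyz [-138.8   39.9  188.7] open 65.1 F_stage [ 1.2 -0.6  0.2] q [-0.2  -0.45  1.75 -0.    1.84 -2.15] 
tool axes in stage (cols) [[-1.0, -0.002, -0.0], [-0.002, 1.0, -0.001], [0.0, -0.001, -1.0]]
bar pts 283 clip 0.17 z at y80 41.7 y84 42.7
holder bright X [-16.5  69.3] n 331
```

View pics/j.png

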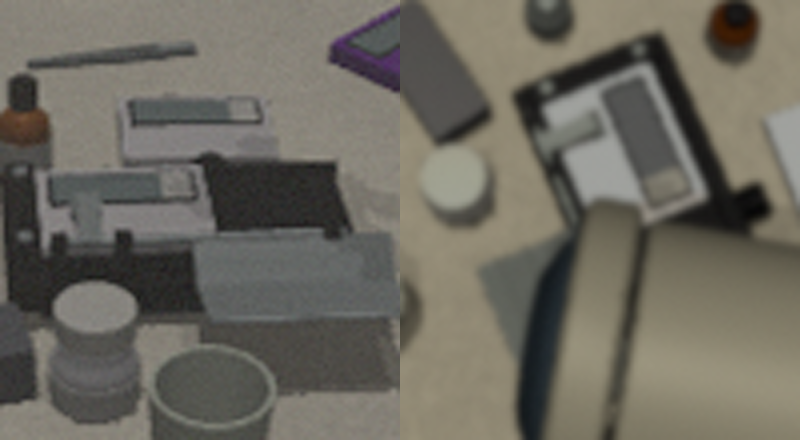

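The holder sits against the end stop and the roller rests on it, at (85,215) in the side crop and (570,130) in the top crop. The clip reads about 0.17. Handing in.

```bash
python3 -c "
from bench import env
print(env.finish_job())"
```

```text
the job is handed in; nothing more can be done
None
```

The slide holder is loaded: it is home against the end stop, with the roller closed on it. I handed the job in at about 10 s of the 48 s allowed.

I pressed the bar down to about 0.4 rad with the outer fingertip. With the bar held down, I pushed the holder along the channel with the inner fingertip until it stopped moving and the push force rose from about 5 to 17 N. Then I backed off and let the bar up slowly.

**Last checks:**
- **Holder:** its front edge measures at stage x 69 mm, and the end stop is at 70 mm.
- **Clip:** it reads about 0.17 rad, against about 0.16 expected with the roller resting on the holder. The last pictures show the roller on top of it.
- **Robot:** the arm is clear and the wrist force is about zero.
- **Other things on the bench:** those visible in the last side and top crops look unmoved. I did not measure their positions again.

**Disagreements:**
- **Fingertip height:** the reported tool height put the fingertips about 40 mm lower than the side camera showed. The force at first contact with the bar agreed with the camera, so I went by camera and force.
- **Clip angle:** the image-based estimates are rough, and one reading of 0.7 rad during the push was wrong because the finger was in the measured area. I have no direct clip reading while the holder went under the roller, but it went through without catching.

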